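# Change whetstones: rack the used stone, hold the sprung jaw open

## Robot

A 6-joint arm with a two-finger parallel gripper is mounted at the origin on the work surface. World frame = base frame: x ahead of the robot, y to its left, z up, the work surface at z = 0. Lengths are in m, angles in rad, forces in N, time in s.
With the tool pointing down it reaches from about 0.35 to 0.775 m from the base axis. Payload 7.3 kg.
Tool frame: the origin (TCP) lies on the front face of the gripper's body, between the roots of the fingers; the fingertips stand ahead of it and the grasp point (between the pads) lies 47 mm ahead of it (finger_overhang is the z of the fingertips in the tool frame, in m); z points along the fingers, y is the line along which they close (so a half turn about z gives the same grasp; the last joint's range is limited). The gripper opens to 92 mm and grips with 3 to 60 N. Pads are 19 mm wide; open, the fingers measure 130 mm over their backs; the gripper's body (75 mm by 190 mm) begins 47 mm behind the grasp point.
Start: joints at [1.16, 0.342, 1.524, -0, 1.275, -0.146], TCP at [0.137, 0.507, 0.292] pointing down, gripper open.
Joint ranges: [-2.53, 2.53], [-0.77, 2.02], [0.04, 2.7], [-1, 4.14], [0.28, 2.66], [-3.11, 3.11]. Speed limits (rad/s): [2.57, 2.57, 3.14, 3.14, 3.14, 3.14].

## Interface

Orientations are given as [roll, pitch, yaw] about the fixed x, y, z axes, in that order (R = Rz(yaw) Ry(pitch) Rx(roll)).
In Python, from cell import * gives the robot as it stands. The module is installed in compiled form; this text tells all that it offers.
- The arm moves only by the tool arm_command, never from a script. Its argument "series" is a list of rows, each an object of numbers: "x", "y", "z": the shift along the tool's x, y, z in mm; "rx", "ry", "rz": the turn, a rotation vector about the tool's x, y, z in degrees. A call has 1 to 20 rows; each row is the pose to reach, as a shift and turn from the pose commanded when the call began, along the tool's axes at that moment; what a row does not reach only later rows make up. A row lasts 1/10 s, in which the tool goes at most 50 mm and 8.59 degrees, less where a joint would pass 70% of its speed; a pose out of reach is approached as far as the arm can. A call with a gripper value outside its range is refused whole. "hand" is the finger opening in mm, from 0 to 91.8, set as the call begins (left out, the last holds). The fingers move at their own pace and stop on an object; "squeeze" is the grip in N (left out, the last holds). Time passes only in rows, so rows that repeat a pose let the fingers close. It gives the time, the measured TCP pose, the force, the opening and the grip force at its end, in the units of the state.
- observe(): the state, without advancing time (a new reading comes with each control period).
- read_camera(name): name is "scene" or "top" or "wrist"; returns a dict with "pixels" (480x640x3 uint8, blue, green, red), "K" (3x3 intrinsics, pixels), "rvec" (rotation vector, rad) and "tvec" (3), from world to camera coordinates, as OpenCV has them. Camera axes: x right, y down, z forward; pixel columns grow to the right and rows downward; lengths in m; the calibration is good to about 2 mm. A picture is of the moment at which its call begins. There is no depth.
- hand_in(): hands the job in; it is judged then, once.
Trained networks look in a picture, given as the dict that the camera call returned (one of the last four; its "shot" number tells which), for a name from the list of things; names that differ only in an ending like _2 or _b are one class to them, and where a whole thing is asked for, a point or a joint stands for the part that bears it (a point fixed in the world has none). Each returns a list of dicts, best first, with "confidence" (0 to 1); they miss things now and then, are a little off and sometimes report something else, mostly with a low value. They report only what shows in the picture. A call takes as long as a camera call. They do not tell look-alikes from the thing itself.
- boxes_of(picture, query): "point" ([x, y, z] in m, in world coordinates, good to about 4 mm: the middle of the surface that is visible of it).
- trace(picture, query): "pixels" (480x640 bool, what is visible of it).
- mark_of(picture, query): "point" ([x, y, z] in m, in world coordinates, good to about 4 mm: a listed point, or the origin of a listed thing).
The state is a dict: "time": time; "qpos": joint angles; "qvel": joint speeds; "joint_efforts": joint torques, N m; "tool_pos": TCP position; "tool_rot": TCP orientation; "contact_force": force on the tool from outside, world axes, zero at the start; "torque": the same for the moment, N m; "opening": finger opening in m; "grip_force": force on a finger pad.
Only numpy, scipy, OpenCV 4.12 (cv2) and the standard library are available. Lean on these libraries where they do the work, as an engineer would, in place of code of your own. Each camera call takes 0.05 s, during which the arm holds its last target. There are 200 camera calls.

## Task

I am changing whetstones: put the used stone that stands on edge on the worktop back on edge into its own groove in the wooden rack, the middle one that fits its thickness, lowered right to the bottom rather than dropped, and let go of it. Then pull the sprung jaw of the steel stone holder out until its rubber face is level with the outer pair of marks on the base plate, and finish while still holding it there against the spring, so that I can lay the big stone in. Leave the big stone, the thin stone in the rack, the knife and the bowl where they are.

Things in the scene. Friction and masses are not known exactly. Their poses are not given: they have to be found in the camera images.
- stone: the used whetstone, a grey block 180 x 25 x 60 mm, about 0.4 to 0.75 kg, standing on its long narrow edge on the worktop between rack and holder. Origin at the centre of its underside; x along its 180 mm length, y across its 25 mm thickness, z up its 60 mm height
- stone_center (a point): the middle of the used whetstone, 30 mm above its underside; same axes as the stone
- rack: wooden stone rack, fixed, 220 x 180 x 34 mm, three grooves 22 mm deep along its x (floors 12 mm above the worktop). Origin at the centre of its underside, z up. Narrow groove (178 x 18 mm, at y = +55 mm): holds the thin stone. Middle groove (188 x 29 mm, y = 0): the used stone's own. Wide groove (213 x 40 mm, y = -60 mm): the big stone's, stays empty
- rack_hole1 (a point): centre of the mouth of the middle groove, on the rack's top face 34 mm above the worktop; axes as the rack. A stone seated in the groove has its underside 22 mm below this point
- holder: stone holder, fixed: steel base plate 340 x 140 mm (top 11 mm above the worktop) and two 10 mm rods along its x at y = +-31 mm, 28 mm up, with 15 mm coil springs on them. Origin at the centre of its underside; +x points to the fixed far jaw (rubber face at x = +125 mm, 54 mm high). The sprung jaw slides along -x, towards the robot. Near-end bracket at x = -150 to -170 mm, 45 mm high
- jaw_grip (a point): centre of the top of the sprung jaw, moving with it: an aluminium block 26 mm thick along the holder's x, 96 mm wide, from 13 to 54 mm above the worktop; its rubber face is 13 mm from here towards the holder's +x. It can be pinched across its thickness from above at its middle: between the springs 47 mm is free, down to the base plate
- jaw (a joint): travel of the sprung jaw in m: 0 at rest (jaws 150 mm apart), growing as it is pulled out along the holder's -x; 0.030 at the inner marks, 0.060 at the outer marks (jaws 210 mm apart), end stop at 0.075. The springs pull it back with about 6 N at rest, 12 N at the outer marks
- mark (a point): middle between the outer pair of engraved black lines (20 mm long, across the edges of the base plate, the pair nearer the robot; the inner pair is 12 mm long), on the plate's top; the jaw's rubber face must come level with it along the holder's x
- thin_stone: thin whetstone 170 x 15 x 55 mm standing in the rack's narrow groove; leave it. Origin at the centre of its underside, x along its length
- big_stone: big whetstone 205 x 75 x 35 mm lying flat on the worktop beyond the work; leave it. Origin at the centre of its underside, x along its length
- knife: kitchen knife, 350 mm long, 18 mm high, lying flat at the left edge of the work; leave it. Origin near the bolster, x towards the blade tip
- bowl: terracotta bowl, 150 mm across, 70 mm high, at the right edge of the work; leave it. Origin at the centre of its underside
Mind the look-alikes: they are no part of the job. Leave any pink or yellow look-alike of the stone alone.

How it is judged:
By the outcome, as a careful person would: the job done as asked, in the order asked, and still so for the second after the job is handed in, while the arm keeps its last pose, push and grip.
It also fails if it takes over 58 s, if anything falls off the work surface, if the arm or the gripper's body presses on something with over 40 N, if the wrist force passes 120 N, or if a joint passes its speed limit or range.

## Working session

There is one attempt and no reset: what is moved stays moved. The work goes in short steps, Python scripts to look and compute and a tool call to move; the robot and the scene stay as the last step left them, time stands still between calls to the robot, and variables do not carry over. Pictures are saved under pics/ and viewed, at most 10 in all, crops included, and the job is handed in when it is done.

Besides the shell and the picture viewer there is one more tool, called as name([rows], argument=value, ...), one row to a line, values as JSON. arm_command: Moves the arm, as the interface text tells. Its arguments: {"type":"object","properties":{"series":{"type":"array"},"hand":{"type":"number"},"squeeze":{"type":"number"}},"required":["series"]}

```bash
mkdir -p pics; cat > h.py <<'E'
from cell import *
import numpy as np, cv2
from scipy.spatial.transform import Rotation as R
def proj(p,pts):
    return cv2.projectPoints(np.float64(pts).reshape(-1,3),np.float64(p["rvec"]),np.float64(p["tvec"]),np.float64(p["K"]),None)[0].reshape(-1,2)
def unproj(p,uv,z):
    M=cv2.Rodrigues(np.float64(p["rvec"]))[0];c=-M.T@np.ravel(p["tvec"])
    uv=np.float64(uv).reshape(-1,2)
    d=np.c_[uv,np.ones(len(uv))]@np.linalg.inv(p["K"]).T@M
    return c+d*((z-c[2])/d[:,2])[:,None]
E
python3 - <<'E'
from h import *
np.set_printoptions(precision=4,suppress=True)
for n in ["top","scene"]:
    p=read_camera(n);cv2.imwrite(f"pics/{n}0.png",p["pixels"])
    for q in ["stone","stone_center","rack","rack_hole1","holder","jaw_grip","mark","thin_stone","big_stone"]:
        for d in mark_of(p,q)[:3]: print(n,q,d["confidence"],np.array(d["point"]),proj(p,d["point"])[0].round())
s=observe();print(s)
E
```

```text
top stone 0.95 [0.3584 0.0484 0.0036] [303. 285.]
top stone 0.91 [ 0.5855 -0.0027 -0.0032] [321. 204.]
top stone 0.89 [0.181  0.3489 0.0012] [190. 353.]
top stone_center 0.9 [0.3552 0.0473 0.0286] [303. 286.]
top stone_center 0.81 [ 0.2807 -0.2229  0.0304] [406. 314.]
top stone_center 0.81 [ 0.3731 -0.4144  0.0273] [477. 278.]
top rack 0.83 [ 0.629  -0.2743  0.0032] [418. 188.]
top rack_hole1 0.63 [ 0.6271 -0.2738  0.0337] [420. 186.]
top holder 0.6 [ 0.5855  0.2721 -0.001 ] [224. 205.]
top jaw_grip 0.8 [0.5419 0.2725 0.0535] [219. 215.]
top mark 0.56 [0.496  0.2748 0.01  ] [221. 235.]
top thin_stone 0.6 [ 0.625  -0.2176  0.0116] [398. 189.]
top big_stone 0.67 [0.7797 0.0102 0.0017] [317. 139.]
scene stone 0.84 [ 0.2798 -0.2175  0.0002] [209. 239.]
scene stone 0.82 [ 0.5853 -0.0035 -0.0005] [319. 269.]
scene stone 0.79 [ 0.3753 -0.4155 -0.0008] [168. 288.]
scene stone_center 0.92 [ 0.5908 -0.0053  0.0283] [320. 264.]
scene stone_center 0.69 [ 0.2826 -0.2216  0.0301] [207. 234.]
scene stone_center 0.66 [ 0.3699 -0.4148  0.0336] [165. 280.]
scene rack 0.49 [ 0.6149 -0.5327  0.0016] [17
[... 293 characters left out ...]
w_grip 0.31 [ 0.6283 -0.2785  0.0325] [252. 316.]
scene mark 0.84 [0.4971 0.2719 0.0114] [368. 212.]
scene thin_stone 0.84 [ 0.625  -0.2203  0.0089] [269. 310.]
scene big_stone 0.77 [ 0.7748  0.0061 -0.0011] [362. 309.]
{'time': 1.0, 'qpos': array([ 1.16  ,  0.342 ,  1.5241,  0.    ,  1.2754, -0.146 ]), 'qvel': array([-0.0009,  0.0003,  0.0009, -0.001 , -0.0018, -0.0008]), 'joint_efforts': array([  0.0003, -43.1131, -24.4481,   0.0717,   0.0485,   0.    ]), 'tool_pos': array([0.1374, 0.5067, 0.2923]), 'tool_rot': array([3.1415, 0.    , 2.8767]), 'contact_force': array([ 0.1186, -0.3279, -0.5694]), 'torque': array([-0.0128,  0.0387,  0.0387]), 'grip_force': 0.0, 'opening': 0.0917521485342456}
```

View pics/top0.png

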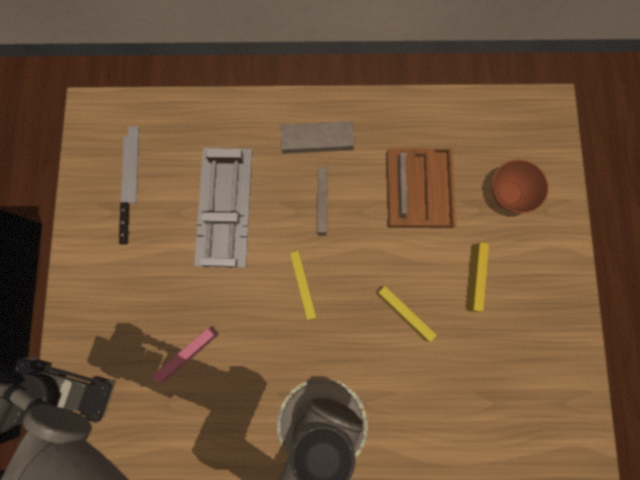

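View pics/scene0.png

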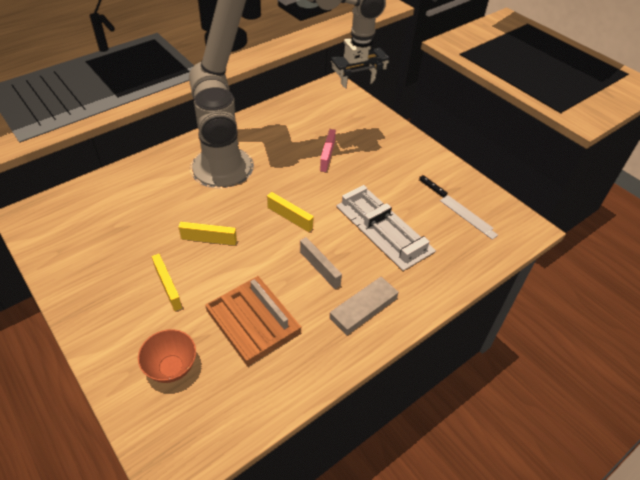

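Top view: grey stone on edge at (322,201). Things that could be taken for it are yellow blocks at (303,286), (406,314) and (480,277), a pink block at (186,353), the thin stone in the rack at (403,184) and the big stone at (317,138). I choose the grey one at (322,201), between rack and holder. Rack is at (420,188), with the middle groove free, and the sprung jaw at (220,216).

```bash
cat >> h.py <<'E'
def go(pos,yaw,s=None):
    s=s or observe(); A=R.from_euler("xyz",s["tool_rot"]); B=R.from_euler("xyz",[np.pi,0,yaw])
    print("shift mm",(A.inv().apply(np.array(pos)-s["tool_pos"])*1000).round(1),"rot deg",np.degrees((A.inv()*B).as_rotvec()).round(2))
E
python3 - <<'E'
from h import *
p=read_camera("top")
cv2.imwrite("pics/crop.png",cv2.resize(p["pixels"][110:280,180:470],None,fx=2.7,fy=2.7,interpolation=cv2.INTER_CUBIC))
for q in ["stone","rack","holder","thin_stone"]:
    for d in trace(p,q)[:2]:
        c=cv2.findContours(d["pixels"].astype("uint8"),0,1)[0]; c=max(c,key=cv2.contourArea)
        print(q,d["confidence"],cv2.minAreaRect(c))
go([0.50,0.0,0.30],np.pi)
E
```

```text
stone 0.93 ((406.07757568359375, 314.48199462890625), (72.9952392578125, 14.775737762451172), 43.21009063720703)
stone 0.92 ((302.9344482421875, 285.01702880859375), (69.4122314453125, 9.852431297302246), 75.42578887939453)
rack 0.58 ((421.5, 187.5), (81.0, 69.0), 90.0)
holder 0.6 ((223.57366943359375, 207.5347900390625), (51.11833190917969, 120.05245971679688), 3.468229293823242)
thin_stone 0.94 ((402.2119140625, 184.99356079101562), (64.03121185302734, 8.29922103881836), 88.26429748535156)
shift mm [-482.6 -394.2   -7.8] rot deg [ 1.000e-02  0.000e+00 -1.517e+01]
```

View pics/crop.png

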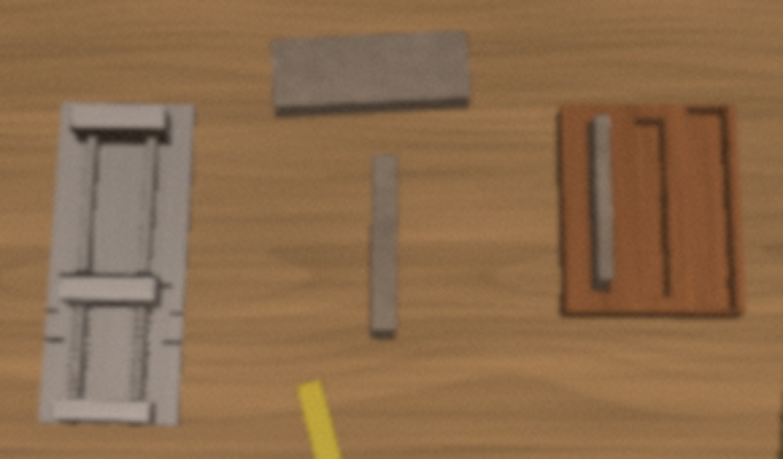

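The crop confirms it: the plain grey block standing on edge is at crop (384,245). The rack's middle groove is empty, and the holder is turned a few degrees with its outer marks at crop y≈340. Now I go above the stone for a wrist view.

arm_command([
  {"x":-241,"y":-197,"z":-4,"rz":-7.6},
  {"x":-483,"y":-394,"z":-8,"rz":-15.2},
  {"x":-483,"y":-394,"z":-8,"rz":-15.2},
  {"x":-483,"y":-394,"z":-8,"rz":-15.2},
  {"x":-483,"y":-394,"z":-8,"rz":-15.2},
  {"x":-483,"y":-394,"z":-8,"rz":-15.2},
  {"x":-483,"y":-394,"z":-8,"rz":-15.2},
  {"x":-483,"y":-394,"z":-8,"rz":-15.2},
  {"x":-483,"y":-394,"z":-8,"rz":-15.2},
  {"x":-483,"y":-394,"z":-8,"rz":-15.2},
  {"x":-483,"y":-394,"z":-8,"rz":-15.2},
  {"x":-483,"y":-394,"z":-8,"rz":-15.2},
  {"x":-483,"y":-394,"z":-8,"rz":-15.2},
  {"x":-483,"y":-394,"z":-8,"rz":-15.2},
  {"x":-483,"y":-394,"z":-8,"rz":-15.2},
  {"x":-483,"y":-394,"z":-8,"rz":-15.2},
])

```text
invalid input
```

```bash
python3 - <<'E'
from h import *
p=read_camera("wrist");cv2.imwrite("pics/w1.png",p["pixels"])
M=cv2.Rodrigues(np.float64(p["rvec"]))[0];print("cam",-M.T@np.ravel(p["tvec"]),M.round(2).tolist())
for q in ["stone","stone_center"]:
    for d in mark_of(p,q)[:2]: print(q,d["confidence"],np.array(d["point"]).round(4),proj(p,d["point"])[0].round())
s=observe();print(s["time"],s["tool_pos"],s["tool_rot"],s["contact_force"])
E
```

```text
cam [0.05757313 0.52818877 0.38543461] [[0.26, 0.97, -0.0], [0.92, -0.25, 0.31], [0.29, -0.08, -0.95]]
stone 0.58 [ 0.1813  0.3522 -0.0019] [194. 279.]
stone_center 0.82 [0.1776 0.3474 0.0313] [179. 289.]
1.4 [0.13740055 0.50671123 0.29223401] [3.14151734e+00 1.18219105e-05 2.87677426e+00] [ 0.03291678  0.12961858 -0.61724044]
```

View pics/w1.png

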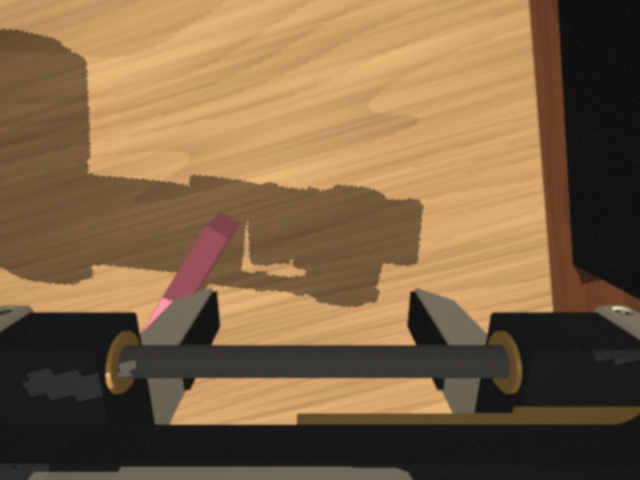

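The wrist picture shows only the pink block at (200,265) and the open fingers, since the move was refused. I'll retry it with every field filled in.

arm_command([
  {"x":-241,"y":-197,"z":-4,"rx":0,"ry":0,"rz":-7.6},
  {"x":-483,"y":-394,"z":-8,"rx":0,"ry":0,"rz":-15.2},
  {"x":-483,"y":-394,"z":-8,"rx":0,"ry":0,"rz":-15.2},
  {"x":-483,"y":-394,"z":-8,"rx":0,"ry":0,"rz":-15.2},
  {"x":-483,"y":-394,"z":-8,"rx":0,"ry":0,"rz":-15.2},
  {"x":-483,"y":-394,"z":-8,"rx":0,"ry":0,"rz":-15.2},
  {"x":-483,"y":-394,"z":-8,"rx":0,"ry":0,"rz":-15.2},
  {"x":-483,"y":-394,"z":-8,"rx":0,"ry":0,"rz":-15.2},
  {"x":-483,"y":-394,"z":-8,"rx":0,"ry":0,"rz":-15.2},
  {"x":-483,"y":-394,"z":-8,"rx":0,"ry":0,"rz":-15.2},
  {"x":-483,"y":-394,"z":-8,"rx":0,"ry":0,"rz":-15.2},
  {"x":-483,"y":-394,"z":-8,"rx":0,"ry":0,"rz":-15.2},
  {"x":-483,"y":-394,"z":-8,"rx":0,"ry":0,"rz":-15.2},
  {"x":-483,"y":-394,"z":-8,"rx":0,"ry":0,"rz":-15.2},
  {"x":-483,"y":-394,"z":-8,"rx":0,"ry":0,"rz":-15.2},
], hand=91, squeeze=30)

```text
time: 2.9
tool_pos: [0.5003, -0.0002, 0.2999]
tool_rot: [3.141, -0.001, 3.141]
contact_force: [-0.7, 0.8, -0.2]
opening: 0.0911
grip_force: 0.0
```

```bash
cat >> h.py <<'E'
from scipy.optimize import minimize
def sil(p,L,W,H,q,z0=0):
    c=np.array([[sx*L/2,sy*W/2,z] for sx in(-1,1) for sy in(-1,1) for z in(0,H)])
    c=R.from_euler("z",q[2]).apply(c)+[q[0],q[1],z0]
    m=np.zeros((480*4,640*4),np.uint8);cv2.fillConvexPoly(m,cv2.convexHull(np.int32((proj(p,c)*4+2).round())),1)
    return cv2.resize(m.astype(np.float32),(640,480),interpolation=cv2.INTER_AREA)
def fitbox(ps,ms,L,W,H,q0,z0=0):
    def f(v):
        q=q0+np.array(v)*[.01,.01,.1]; e=0
        for p,m in zip(ps,ms):
            s=sil(p,L,W,H,q,z0); e+=1-np.minimum(s,m).sum()/np.maximum(s,m).sum()
        return e
    r=minimize(f,[0,0,0],method="Nelder-Mead",options=dict(initial_simplex=[[0,0,0],[1,0,0],[0,1,0],[0,0,1]],xatol=1e-3,fatol=1e-5))
    return q0+r.x*[.01,.01,.1],r.fun
def near(p,q,pt):
    b=None
    for d in trace(p,q):
        uv=np.argwhere(d["pixels"])[:,::-1].mean(0); e=np.linalg.norm(uv-proj(p,pt)[0])
        if b is None or e<b[0]: b=(e,d["pixels"].astype(np.float32),d["confidence"])
    return b
E
python3 - <<'E'
from h import *
np.set_printoptions(precision=4,suppress=True)
for n in ["wrist","top","scene"]:
    p=read_camera(n); 
    if n=="wrist": cv2.imwrite("pics/w2.png",p["pixels"])
    b=near(p,"stone",[.5855,-.003,.03])
    if b: print(n,b[0],b[2],b[1].sum(),fitbox([p],[b[1]],.18,.025,.06,np.array([.5855,-.003,0])))
    for d in mark_of(p,"stone")[:2]: print(d["confidence"],np.array(d["point"]))
E
```

```text
wrist 16.13340179251294 0.97 3447.0 (array([ 0.5832, -0.0041, -0.0155]), np.float64(0.21044784784317017))
0.88 [0.3588 0.0472 0.0035]
0.66 [ 0.5877 -0.0004 -0.0028]
top 26.09310707589466 0.47 171.0 (array([0.5792, 0.0004, 0.0297]), np.float64(0.7660048007965088))
0.94 [ 0.3769 -0.4183  0.0034]
0.67 [ 0.2829 -0.221  -0.0013]
scene 0.13645677004577197 0.84 878.0 (array([ 0.5824, -0.0032, -0.0284]), np.float64(0.07269799709320068))
0.78 [ 0.5854 -0.0051 -0.    ]
0.72 [ 0.1818  0.3549 -0.0008]
```

View pics/w2.png

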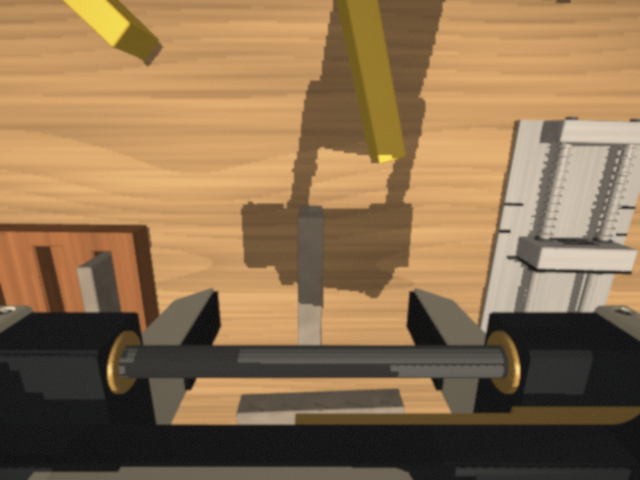

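The wrist view shows the stone at (311,270), the rack at left and the holder at right (jaw at 578,255). The far ends are hidden, so I step outward to see rack and stone whole.

arm_command([
  {"x":-50,"y":-13,"z":-10,"rx":0,"ry":0,"rz":0},
  {"x":-100,"y":-25,"z":-20,"rx":0,"ry":0,"rz":0},
  {"x":-150,"y":-38,"z":-30,"rx":0,"ry":0,"rz":0},
  {"x":-200,"y":-50,"z":-40,"rx":0,"ry":0,"rz":0},
  {"x":-200,"y":-50,"z":-40,"rx":0,"ry":0,"rz":0},
  {"x":-200,"y":-50,"z":-40,"rx":0,"ry":0,"rz":0},
  {"x":-200,"y":-50,"z":-40,"rx":0,"ry":0,"rz":0},
], hand=91, squeeze=30)

```text
time: 4.05
tool_pos: [0.6999, -0.0495, 0.3396]
tool_rot: [3.141, -0.001, -3.141]
contact_force: [0.3, 0.4, 0.1]
opening: 0.0908
grip_force: 0.0
```

```bash
python3 - <<'E'
from h import *
np.set_printoptions(precision=4,suppress=True)
p=read_camera("wrist"); cv2.imwrite("pics/w3.png",p["pixels"]); np.savez("w3.npz",**{k:np.array(v) for k,v in p.items()})
b=near(p,"stone",[.5855,-.003,.03])
if b: print(b[0],b[2],b[1].sum(),fitbox([p],[b[1]],.18,.025,.06,np.array([.5855,-.003,0])))
b=near(p,"thin_stone",[.625,-.218,.04])
if b: print(b[0],b[2],b[1].sum(),fitbox([p],[b[1]],.17,.015,.033,np.array([.625,-.218,0]),.034))
b=near(p,"rack",[.629,-.274,.02])
if b: print(b[0],b[2],b[1].sum(),fitbox([p],[b[1]],.22,.18,.034,np.array([.629,-.274,0])))
for q in ["stone","rack","rack_hole1","mark","jaw_grip","holder","thin_stone"]:
    for d in mark_of(p,q)[:2]: print(q,d["confidence"],np.array(d["point"]),proj(p,d["point"])[0].round())
print(observe()["tool_pos"])
E
```

```text
5.045515603980599 0.62 5735.0 (array([ 0.5861, -0.0044, -0.0116]), np.float64(0.031224548816680908))
10.343831063738868 0.79 5557.0 (array([ 0.6284, -0.2217, -0.0105]), np.float64(0.049210429191589355))
18.95162463503318 0.61 34014.0 (array([ 0.6275, -0.2783, -0.0098]), np.float64(0.14376991987228394))
stone 0.92 [ 0.588  -0.0017 -0.003 ] [356. 102.]
rack 0.61 [ 0.6255 -0.2802 -0.004 ] [114. 136.]
rack_hole1 0.85 [ 0.6272 -0.2778  0.0364] [ 96. 139.]
mark 0.84 [0.4965 0.271  0.0053] [628.   5.]
mark 0.15 [ 0.6277 -0.2205  0.0106] [161. 139.]
holder 0.75 [ 0.579   0.2728 -0.0022] [604.  93.]
thin_stone 0.61 [ 0.6323 -0.2216  0.0122] [160. 143.]
[ 0.7003 -0.0498  0.3404]
```

View pics/w3.png

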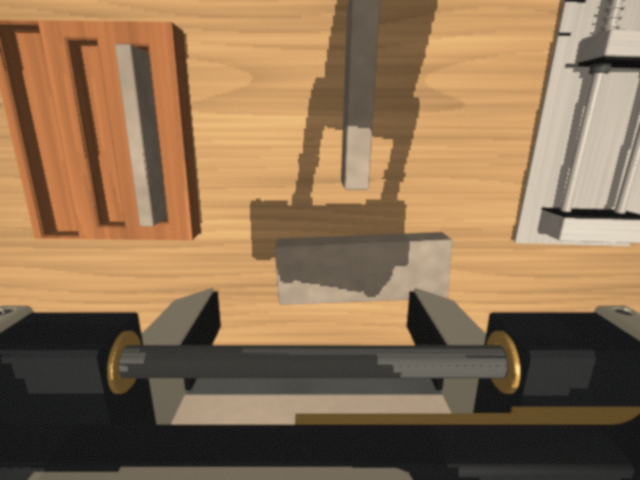

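The stone runs from (360,0) to (356,188), and the rack's middle groove from (85,42) to (110,224), both clear. The stone fit is good. I take one centred view of the rack for a precise groove pose.

arm_command([
  {"x":0,"y":-45,"z":5,"rx":0,"ry":0,"rz":0},
  {"x":0,"y":-90,"z":10,"rx":0,"ry":0,"rz":0},
  {"x":0,"y":-135,"z":15,"rx":0,"ry":0,"rz":0},
  {"x":0,"y":-180,"z":20,"rx":0,"ry":0,"rz":0},
  {"x":0,"y":-200,"z":20,"rx":0,"ry":0,"rz":0},
  {"x":0,"y":-200,"z":20,"rx":0,"ry":0,"rz":0},
  {"x":0,"y":-200,"z":20,"rx":0,"ry":0,"rz":0},
], hand=91, squeeze=30)

```text
time: 5.3
tool_pos: [0.7005, -0.2499, 0.3199]
tool_rot: [3.141, -0.0, 3.141]
contact_force: [-0.2, 0.4, -0.7]
opening: 0.091
grip_force: 0.0
```

```bash
cat > rk.py <<'E'
from h import *
np.set_printoptions(precision=4,suppress=True)
def rect(x0,x1,y0,y1): return [((x0,y0),(x1,y0)),((x0,y1),(x1,y1)),((x0,y0),(x0,y1)),((x1,y0),(x1,y1))]
segs=rect(-.11,.11,-.09,.09)+rect(-.094,.094,-.0145,.0145)+rect(-.1065,.1065,-.08,-.04)
t=np.linspace(.05,.95,60)
pts=np.concatenate([np.c_[np.outer(1-t,a)+np.outer(t,b),np.full(60,.034)] for a,b in segs])
def rackfit(p,q0):
    g=cv2.GaussianBlur(p["pixels"].astype(np.float32),(0,0),1.2)
    G=np.sqrt(sum(cv2.Sobel(g[...,c],5,1,0)**2+cv2.Sobel(g[...,c],5,0,1)**2 for c in range(3)))
    G=np.minimum(G,np.percentile(G,97))
    def f(v):
        q=q0+np.array(v)*[.005,.005,.03]
        uv=proj(p,R.from_euler("z",q[2]).apply(pts)+[q[0],q[1],0]).astype(np.float32)
        return -cv2.remap(G,uv[:,:1],uv[:,1:],1,borderValue=0).mean()
    best=min((minimize(f,s,method="Nelder-Mead",options=dict(initial_simplex=np.array(s)+[[0,0,0],[1,0,0],[0,1,0],[0,0,1]])) for s in np.random.default_rng(0).uniform(-1,1,(25,3))),key=lambda r:r.fun)
    return q0+best.x*[.005,.005,.03],best.fun
if __name__=="__main__":
    q0=np.array([.628,-.278,-.01])
    w=dict(np.load("w3.npz")); print(rackfit(w,q0))
    p=read_camera("wrist"); q,v=rackfit(p,q0); print(q,v)
    im=p["pixels"].copy()
    for u in proj(p,R.from_euler("z",q[2]).apply(pts)+[q[0],q[1],0]).round().astype(int): cv2.circle(im,tuple(map(int,u)),0,(255,0,0),-1)
    cv2.imwrite("pics/w4.png",im)
    b=near(p,"rack_hole1",[.628,-.278,.03]); 
    for d in mark_of(p,"rack_hole1")[:2]: print(d["confidence"],np.array(d["point"]))
    b=near(p,"thin_stone",[.625,-.218,.04]); print(b[2],fitbox([p],[b[1]],.17,.015,.033,np.array([.625,-.218,0]),.034))
    b=near(p,"stone",[.5855,-.003,.03])
    if b: print(b[0],b[2],fitbox([p],[b[1]],.18,.025,.06,np.array([.5855,-.003,0])))
    go([.586,-.0044,.147],np.pi-.0116)
E
python3 rk.py
```

```text
(array([ 0.6281, -0.2777, -0.0109]), np.float64(-135.18824768066406))
[ 0.6279 -0.2788 -0.0088] -121.28461456298828
0.75 [ 0.6258 -0.2801  0.0333]
0.77 (array([ 0.6282, -0.2234, -0.0096]), np.float64(0.04598188400268555))
3.020688647609298 0.88 (array([ 0.5856, -0.0049, -0.0071]), np.float64(0.046046435832977295))
shift mm [114.4 244.2 173.7] rot deg [-0.    0.03  0.8 ]
```

View pics/w4.png

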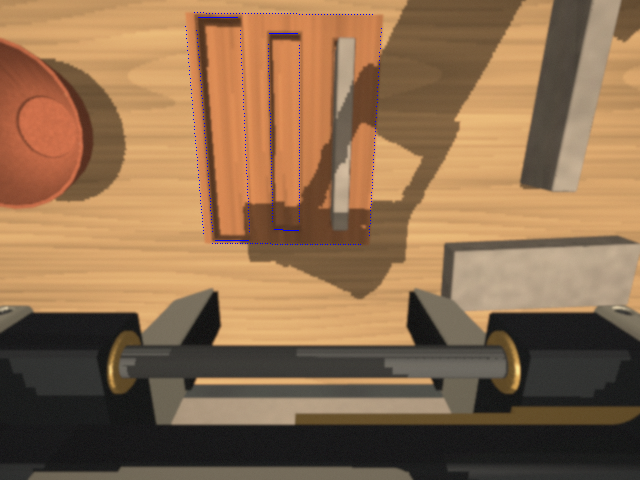

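arm_command([
  {"x":20,"y":45,"z":10,"rx":0,"ry":0,"rz":0.6},
  {"x":38,"y":85,"z":25,"rx":0,"ry":0,"rz":0.6},
  {"x":57,"y":125,"z":45,"rx":0,"ry":0,"rz":0.6},
  {"x":76,"y":165,"z":65,"rx":0,"ry":0,"rz":0.6},
  {"x":95,"y":205,"z":90,"rx":0,"ry":0,"rz":0.6},
  {"x":114,"y":244,"z":120,"rx":0,"ry":0,"rz":0.6},
  {"x":114,"y":244,"z":155,"rx":0,"ry":0,"rz":0.6},
  {"x":114,"y":244,"z":174,"rx":0,"ry":0,"rz":0.6},
  {"x":114,"y":244,"z":174,"rx":0,"ry":0,"rz":0.6},
  {"x":114,"y":244,"z":174,"rx":0,"ry":0,"rz":0.6},
], hand=91, squeeze=30)

```text
time: 6.55
tool_pos: [0.5869, -0.0055, 0.147]
tool_rot: [-3.142, 0.001, 3.132]
contact_force: [0.3, 0.2, 0.5]
opening: 0.091
grip_force: 0.0
```

```bash
python3 - <<'E'
from h import *
import cell
print(getattr(cell,"finger_overhang",None)); go([.586,-.0046,.092],np.pi-.010)
E
```

```text
0.0655
shift mm [ 0.9  0.9 55. ] rot deg [-0.    0.06  0.04]
```

arm_command([
  {"x":1,"y":1,"z":26,"rx":0,"ry":0,"rz":0},
  {"x":1,"y":1,"z":52,"rx":0,"ry":0,"rz":0},
  {"x":1,"y":1,"z":52,"rx":0,"ry":0,"rz":0},
  {"x":1,"y":1,"z":52,"rx":0,"ry":0,"rz":0},
], hand=91, squeeze=40)

```text
time: 6.95
tool_pos: [0.5863, -0.0051, 0.0957]
tool_rot: [-3.141, 0.002, 3.131]
contact_force: [1.2, 0.5, 0.5]
opening: 0.091
grip_force: 0.0
```

arm_command([
  {"x":0,"y":0,"z":0,"rx":0,"ry":0,"rz":0},
  {"x":0,"y":0,"z":0,"rx":0,"ry":0,"rz":0},
  {"x":0,"y":0,"z":0,"rx":0,"ry":0,"rz":0},
  {"x":0,"y":0,"z":0,"rx":0,"ry":0,"rz":0},
  {"x":0,"y":0,"z":0,"rx":0,"ry":0,"rz":0},
  {"x":0,"y":0,"z":0,"rx":0,"ry":0,"rz":0},
  {"x":0,"y":0,"z":0,"rx":0,"ry":0,"rz":0},
  {"x":0,"y":0,"z":0,"rx":0,"ry":0,"rz":0},
], hand=15, squeeze=40)

```text
time: 7.75
tool_pos: [0.5854, -0.0049, 0.0942]
tool_rot: [3.141, -0.0, 3.132]
contact_force: [0.5, 0.0, -0.2]
opening: 0.0316
grip_force: 0.0
```

Still closing; wait, then lift 80 mm.

arm_command([
  {"x":0,"y":0,"z":0,"rx":0,"ry":0,"rz":0},
  {"x":0,"y":0,"z":0,"rx":0,"ry":0,"rz":0},
  {"x":0,"y":0,"z":0,"rx":0,"ry":0,"rz":0},
  {"x":0,"y":0,"z":0,"rx":0,"ry":0,"rz":0},
], hand=15, squeeze=40)

```text
time: 8.15
tool_pos: [0.5854, -0.0048, 0.0942]
tool_rot: [3.141, -0.0, 3.132]
contact_force: [-0.1, 0.4, 0.5]
opening: 0.0248
grip_force: 40.0
```

arm_command([
  {"x":0,"y":0,"z":-5,"rx":0,"ry":0,"rz":0},
  {"x":0,"y":0,"z":-20,"rx":0,"ry":0,"rz":0},
  {"x":0,"y":0,"z":-40,"rx":0,"ry":0,"rz":0},
  {"x":0,"y":0,"z":-60,"rx":0,"ry":0,"rz":0},
  {"x":0,"y":0,"z":-80,"rx":0,"ry":0,"rz":0},
  {"x":0,"y":0,"z":-80,"rx":0,"ry":0,"rz":0},
  {"x":0,"y":0,"z":-80,"rx":0,"ry":0,"rz":0},
  {"x":0,"y":0,"z":-80,"rx":0,"ry":0,"rz":0},
], hand=15, squeeze=40)

```text
time: 8.95
tool_pos: [0.5846, -0.0048, 0.1727]
tool_rot: [3.141, -0.003, 3.132]
contact_force: [0.2, -0.3, -4.6]
opening: 0.025
grip_force: 40.0
```

```bash
python3 - <<'E'
from h import *
np.set_printoptions(precision=4,suppress=True)
s=observe(); z0=s["tool_pos"][2]-.0946
for n in ["scene","wrist","top"]:
    p=read_camera(n); b=near(p,"stone",[.586,-.0046,z0+.03])
    if b: print(n,b[0],b[2],b[1].sum(),fitbox([p],[b[1]],.18,.025,.06,np.array([.586,-.0046,-.01]),z0))
print(s["tool_pos"],s["tool_rot"],s["opening"],s["torque"]); go([.628,-.278,s["tool_pos"][2]],np.pi-.010)
E
```

```text
scene 13.292227071808817 0.57 482.0 (array([ 0.5879,  0.0004, -0.13  ]), np.float64(0.5096960067749023))
wrist 67.68356467267772 0.91 18354.0 (array([ 0.5857, -0.005 , -0.0085]), np.float64(0.24833327531814575))
top 177.16101928402762 0.79 1032.0 (array([ 0.586 , -0.0046, -0.01  ]), np.float64(1.0))
[ 0.5846 -0.0048  0.1727] [ 3.1412 -0.0028  3.1316] 0.025003243877022473 [-0.016   0.008  -0.0479]
shift mm [ -45.4 -272.7    0.8] rot deg [ 0.01 -0.05  0.  ]
```

arm_command([
  {"x":-5,"y":-20,"z":-15,"rx":0,"ry":0,"rz":0},
  {"x":-11,"y":-60,"z":-25,"rx":0,"ry":0,"rz":0},
  {"x":-18,"y":-100,"z":-25,"rx":0,"ry":0,"rz":0},
  {"x":-24,"y":-140,"z":-25,"rx":0,"ry":0,"rz":0},
  {"x":-31,"y":-180,"z":-25,"rx":0,"ry":0,"rz":0},
  {"x":-37,"y":-220,"z":-25,"rx":0,"ry":0,"rz":0},
  {"x":-42,"y":-250,"z":-25,"rx":0,"ry":0,"rz":0},
  {"x":-45,"y":-268,"z":-25,"rx":0,"ry":0,"rz":0},
  {"x":-45,"y":-273,"z":-25,"rx":0,"ry":0,"rz":0},
  {"x":-45,"y":-273,"z":-25,"rx":0,"ry":0,"rz":0},
  {"x":-45,"y":-273,"z":-25,"rx":0,"ry":0,"rz":0},
  {"x":-45,"y":-273,"z":-25,"rx":0,"ry":0,"rz":0},
], hand=15, squeeze=40)

```text
time: 10.45
tool_pos: [0.6279, -0.2769, 0.1993]
tool_rot: [3.141, -0.0, 3.133]
contact_force: [-0.4, 0.0, -4.2]
opening: 0.025
grip_force: 40.0
```

```bash
python3 - <<'E'
from h import *
np.set_printoptions(precision=4,suppress=True)
s=observe(); z0=s["tool_pos"][2]-.0942
p=read_camera("wrist"); cv2.imwrite("pics/w5.png",p["pixels"])
print(s["tool_pos"],s["tool_rot"],s["opening"]); go([.6273,-.278,s["tool_pos"][2]],np.pi-.010)
E
```

```text
[ 0.6279 -0.2769  0.1993] [ 3.1411 -0.0001  3.1331] 0.024956061558332417
shift mm [ 0.6 -1.   0.1] rot deg [ 0.02 -0.    0.09]
```

View pics/w5.png

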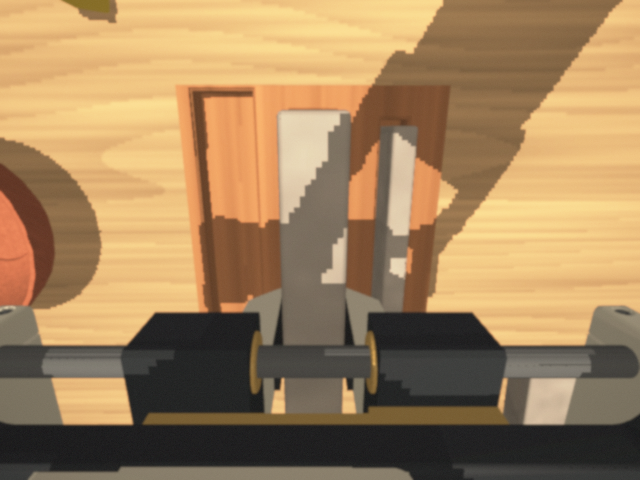

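The stone is held at (315,210), right above the middle groove. The thin stone is at (400,210). I lower to just above the mouth first.

arm_command([
  {"x":0.5,"y":-1,"z":20,"rx":0,"ry":0,"rz":0},
  {"x":0.5,"y":-1,"z":40,"rx":0,"ry":0,"rz":0},
  {"x":0.5,"y":-1,"z":58,"rx":0,"ry":0,"rz":0},
  {"x":0.5,"y":-1,"z":66,"rx":0,"ry":0,"rz":0},
  {"x":0.5,"y":-1,"z":66,"rx":0,"ry":0,"rz":0},
  {"x":0.5,"y":-1,"z":66,"rx":0,"ry":0,"rz":0},
  {"x":0.5,"y":-1,"z":66,"rx":0,"ry":0,"rz":0},
], hand=15, squeeze=40)

```text
time: 11.2
tool_pos: [0.6278, -0.2795, 0.1346]
tool_rot: [-3.141, 0.002, 3.132]
contact_force: [0.6, -1.3, -5.0]
opening: 0.0249
grip_force: 40.0
```

```bash
python3 - <<'E'
from h import *
np.set_printoptions(precision=4,suppress=True)
s=observe(); z0=s["tool_pos"][2]-.0942
p=read_camera("wrist"); cv2.imwrite("pics/w6.png",p["pixels"])
for n in ["wrist","scene"]:
    p=read_camera(n)
    for q in ["stone","rack_hole1"]:
        for d in mark_of(p,q)[:2]: print(n,q,d["confidence"],np.array(d["point"]))
# top near edge of stone: predicted corners
p=read_camera("wrist")
print(proj(p,R.from_euler("z",-.01).apply([[-.09,-.0125,.06],[-.09,.0125,.06],[-.09,-.0125,0],[-.09,.0125,0]])+[s["tool_pos"][0]+.0007,s["tool_pos"][1],z0]).round(1).tolist())
print("groove",proj(p,R.from_euler("z",-.01).apply([[-.094,-.0145,.034],[-.094,.0145,.034]])+[.628,-.278,0]).round(1).tolist())
print(s["tool_pos"],s["tool_rot"])
E
```

```text
wrist stone 0.55 [ 0.6292 -0.2785  0.0362]
scene stone 0.97 [ 0.6261 -0.2746  0.0375]
scene stone 0.97 [ 0.3614  0.0436 -0.0003]
scene rack_hole1 0.63 [ 0.631  -0.2783  0.0334]
[[275.6, 109.0], [352.4, 109.1], [288.0, 115.3], [339.7, 115.4]]
groove [[287.6, 106.1], [346.0, 106.1]]
[ 0.6278 -0.2795  0.1346] [-3.1405  0.0021  3.1318]
```

View pics/w6.png

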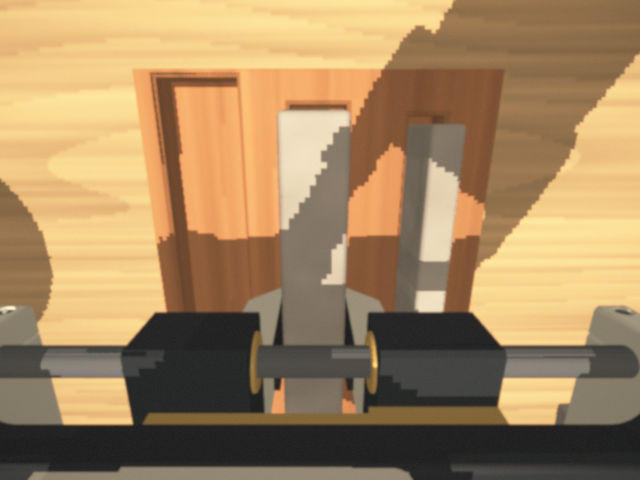

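The groove end shows at (287–349, 103), with the stone about 2 mm left of centre and about 1 mm too far. I correct that and lower slowly.

arm_command([
  {"x":1,"y":1.8,"z":0,"rx":0,"ry":0,"rz":0},
  {"x":1,"y":1.8,"z":0,"rx":0,"ry":0,"rz":0},
  {"x":1,"y":1.8,"z":3,"rx":0,"ry":0,"rz":0},
  {"x":1,"y":1.8,"z":6,"rx":0,"ry":0,"rz":0},
  {"x":1,"y":1.8,"z":8,"rx":0,"ry":0,"rz":0},
  {"x":1,"y":1.8,"z":10,"rx":0,"ry":0,"rz":0},
  {"x":1,"y":1.8,"z":10,"rx":0,"ry":0,"rz":0},
], hand=15, squeeze=40)

```text
time: 12.3
tool_pos: [0.626, -0.2774, 0.1226]
tool_rot: [3.141, -0.001, 3.132]
contact_force: [-0.3, 0.1, -4.5]
opening: 0.025
grip_force: 40.0
```

No contact, and it is already about 5 mm into the groove. I continue.

arm_command([
  {"x":0,"y":0,"z":3,"rx":0,"ry":0,"rz":0},
  {"x":0,"y":0,"z":6,"rx":0,"ry":0,"rz":0},
  {"x":0,"y":0,"z":9,"rx":0,"ry":0,"rz":0},
  {"x":0,"y":0,"z":11,"rx":0,"ry":0,"rz":0},
  {"x":0,"y":0,"z":13,"rx":0,"ry":0,"rz":0},
  {"x":0,"y":0,"z":14,"rx":0,"ry":0,"rz":0},
  {"x":0,"y":0,"z":14,"rx":0,"ry":0,"rz":0},
], hand=15, squeeze=40)

```text
time: 13.0
tool_pos: [0.6262, -0.2775, 0.109]
tool_rot: [3.141, -0.0, 3.132]
contact_force: [0.1, 0.4, -4.1]
opening: 0.0247
grip_force: 40.0
```

arm_command([
  {"x":0,"y":0,"z":0.5,"rx":0,"ry":0,"rz":0},
  {"x":0,"y":0,"z":1,"rx":0,"ry":0,"rz":0},
  {"x":0,"y":0,"z":1.5,"rx":0,"ry":0,"rz":0},
  {"x":0,"y":0,"z":1.5,"rx":0,"ry":0,"rz":0},
], hand=15, squeeze=40)

```text
time: 13.4
tool_pos: [0.6262, -0.2775, 0.1076]
tool_rot: [3.141, -0.0, 3.132]
contact_force: [-0.2, -0.1, -3.6]
opening: 0.025
grip_force: 40.0
```

arm_command([
  {"x":0,"y":0,"z":0.5,"rx":0,"ry":0,"rz":0},
  {"x":0,"y":0,"z":1,"rx":0,"ry":0,"rz":0},
  {"x":0,"y":0,"z":1.5,"rx":0,"ry":0,"rz":0},
  {"x":0,"y":0,"z":1.5,"rx":0,"ry":0,"rz":0},
], hand=15, squeeze=40)

```text
time: 13.8
tool_pos: [0.6262, -0.2775, 0.1062]
tool_rot: [3.142, 0.0, 3.132]
contact_force: [-0.4, 0.2, -4.4]
opening: 0.0249
grip_force: 40.0
```

arm_command([
  {"x":0,"y":0,"z":0.4,"rx":0,"ry":0,"rz":0},
  {"x":0,"y":0,"z":0.8,"rx":0,"ry":0,"rz":0},
  {"x":0,"y":0,"z":0.8,"rx":0,"ry":0,"rz":0},
], hand=15, squeeze=40)

```text
time: 14.1
tool_pos: [0.6263, -0.2775, 0.1062]
tool_rot: [-3.141, 0.0, 3.132]
contact_force: [-4.1, 1.5, 4.0]
opening: 0.0246
grip_force: 40.0
```

The stone touches the floor at exactly the predicted height. I open only a little, because of the thin stone, and then rise.

arm_command([
  {"x":0,"y":0,"z":0,"rx":0,"ry":0,"rz":0},
  {"x":0,"y":0,"z":0,"rx":0,"ry":0,"rz":0},
  {"x":0,"y":0,"z":0,"rx":0,"ry":0,"rz":0},
  {"x":0,"y":0,"z":0,"rx":0,"ry":0,"rz":0},
], hand=37, squeeze=30)

```text
time: 14.5
tool_pos: [0.6263, -0.2776, 0.1053]
tool_rot: [-3.142, 0.0, 3.132]
contact_force: [-1.2, -0.2, -0.5]
opening: 0.0368
grip_force: 0.0
```

arm_command([
  {"x":0,"y":0,"z":-8,"rx":0,"ry":0,"rz":0},
  {"x":0,"y":0,"z":-25,"rx":0,"ry":0,"rz":0},
  {"x":0,"y":0,"z":-60,"rx":0,"ry":0,"rz":0},
  {"x":0,"y":0,"z":-100,"rx":0,"ry":0,"rz":0},
  {"x":0,"y":0,"z":-145,"rx":0,"ry":0,"rz":0},
  {"x":0,"y":0,"z":-190,"rx":0,"ry":0,"rz":0},
  {"x":0,"y":0,"z":-190,"rx":0,"ry":0,"rz":0},
  {"x":0,"y":0,"z":-190,"rx":0,"ry":0,"rz":0},
], hand=37, squeeze=30)

```text
time: 15.3
tool_pos: [0.6264, -0.2776, 0.2974]
tool_rot: [-3.14, 0.003, 3.132]
contact_force: [0.2, 0.1, -1.1]
opening: 0.0373
grip_force: 0.0
```

```bash
python3 - <<'E'
from h import *
np.set_printoptions(precision=4,suppress=True)
for n in ["scene","top"]:
    p=read_camera(n)
    b=near(p,"stone",[.628,-.278,.053])
    if b: print(n,b[0],b[2],fitbox([p],[b[1]],.18,.025,.038,np.array([.628,-.278,-.01]),.034))
go([0.62,0.27,.30],np.pi)
E
```

```text
scene 0.7860235153418722 0.85 (array([ 0.6259, -0.2785, -0.0145]), np.float64(0.0671510100364685))
top 108.76140088596203 0.73 (array([ 0.628, -0.278, -0.01 ]), np.float64(1.0))
shift mm [ 11.3 547.2  -5.5] rot deg [ 0.1  -0.16 -0.57]
```

arm_command([
  {"x":5,"y":45,"z":-5,"rx":0,"ry":0,"rz":-0.5},
  {"x":5,"y":95,"z":-5,"rx":0,"ry":0,"rz":-0.5},
  {"x":5,"y":145,"z":-5,"rx":0,"ry":0,"rz":-0.5},
  {"x":5,"y":195,"z":-5,"rx":0,"ry":0,"rz":-0.5},
  {"x":5,"y":245,"z":-5,"rx":0,"ry":0,"rz":-0.5},
  {"x":11,"y":295,"z":-5,"rx":0,"ry":0,"rz":-0.5},
  {"x":11,"y":345,"z":-5,"rx":0,"ry":0,"rz":-0.5},
  {"x":11,"y":395,"z":-5,"rx":0,"ry":0,"rz":-0.5},
  {"x":11,"y":445,"z":-5,"rx":0,"ry":0,"rz":-0.5},
  {"x":11,"y":495,"z":-5,"rx":0,"ry":0,"rz":-0.5},
  {"x":11,"y":530,"z":-5,"rx":0,"ry":0,"rz":-0.5},
  {"x":11,"y":547,"z":-5,"rx":0,"ry":0,"rz":-0.5},
  {"x":11,"y":547,"z":-5,"rx":0,"ry":0,"rz":-0.5},
  {"x":11,"y":547,"z":-5,"rx":0,"ry":0,"rz":-0.5},
], hand=60, squeeze=40)

```text
time: 16.9
tool_pos: [0.6208, 0.2685, 0.2996]
tool_rot: [-3.14, -0.001, 3.14]
contact_force: [0.2, -0.3, -0.1]
opening: 0.0597
grip_force: 0.0
```

```bash
cat > hd.py <<'E'
from h import *
np.set_printoptions(precision=4,suppress=True)
t=np.linspace(.05,.95,60)
def seg(a,b,z): return np.c_[np.outer(1-t,a)+np.outer(t,b),np.full(60,z)]
# static parts: plate long edges and near end, marks lines (rubber face rest x=-.025; inner -.055, outer -.085)
plate=np.concatenate([seg((-.17,s*.07),(.17,s*.07),.011) for s in(-1,1)]+[seg((-.17,-.07),(-.17,.07),.011)])
marks=np.concatenate([seg((x,s*.07),(x,s*(.07-l)),.011) for s in(-1,1) for x,l in((-.085,.02),(-.055,.012))])
def hfit(p,q0):
    g=cv2.GaussianBlur(p["pixels"].astype(np.float32),(0,0),1.0)
    G=np.sqrt(sum(cv2.Sobel(g[...,c],5,1,0)**2+cv2.Sobel(g[...,c],5,0,1)**2 for c in range(3)));G=np.minimum(G,np.percentile(G,97))/np.percentile(G,97)
    gr=g.mean(2); D=np.maximum(cv2.GaussianBlur(gr,(0,0),6)-gr,0)/30
    S=lambda I,P,q:cv2.remap(I,*[np.ascontiguousarray(c) for c in proj(p,R.from_euler("z",q[2]).apply(P)+[q[0],q[1],0]).astype(np.float32).T[:,:,None]],1,borderValue=0).mean()
    def f(v):
        q=q0+np.array(v)*[.005,.005,.03]; return -S(G,plate,q)-1.5*S(D,marks,q)
    best=min((minimize(f,s,method="Nelder-Mead",options=dict(initial_simplex=np.array(s)+[[0,0,0],[1,0,0],[0,1,0],[0,0,1]])) for s in np.random.default_rng(0).uniform(-1.5,1.5,(40,3))),key=lambda r:r.fun)
    return q0+best.x*[.005,.005,.03],best.fun
def jawpts(): return np.concatenate([seg((-.026,-.048),(-.026,.048),.054),seg((0,-.048),(0,.048),.054)])
def draw(p,q,P,im,c):
    for u in proj(p,R.from_euler("z",q[2]).apply(P)+[q[0],q[1],0]).round().astype(int): cv2.circle(im,tuple(map(int,u)),0,c,-1)
E
python3 - <<'E'
from hd import *
p=read_camera("wrist"); cv2.imwrite("pics/w7raw.png",p["pixels"]); np.savez("w7.npz",**{k:np.array(v) for k,v in p.items()})
for a in (-.06,-.03): 
    q,v=hfit(p,np.array([.583,.272,a])); print(q,v)
im=p["pixels"].copy(); draw(p,q,plate,im,(255,0,0)); draw(p,q,marks,im,(0,0,255))
J=jawpts();J[:,0]-=.025;draw(p,q,J,im,(0,255,0))
cv2.imwrite("pics/w7.png",im)
for k in ["mark","jaw_grip","holder"]:
    for d in mark_of(p,k)[:1]: print(k,d["confidence"],np.array(d["point"]))
s=observe();print(s["time"],s["tool_pos"])
E
```

```text
[ 0.5805  0.2704 -0.0251] -3.117482900619507
[ 0.5805  0.2704 -0.0251] -3.1175360679626465
mark 0.7 [0.4931 0.2702 0.005 ]
jaw_grip 0.56 [0.5461 0.2723 0.0501]
holder 0.58 [ 0.5799  0.2702 -0.0019]
17.1 [0.6211 0.2678 0.3006]
```

View pics/w7.png

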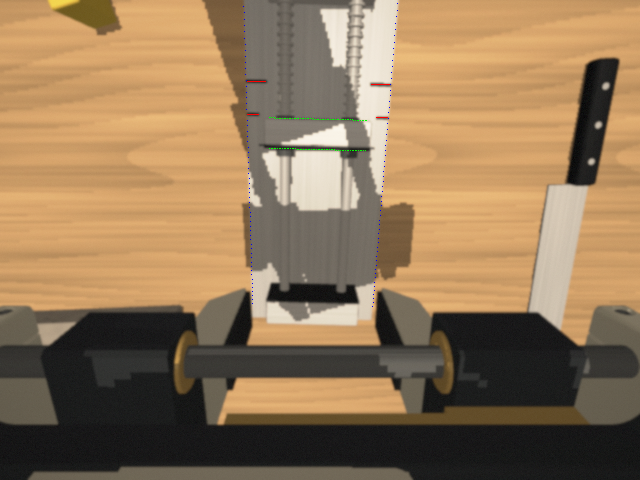

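The fit overlays plate, marks (red, rows 81 and 115) and jaw (green, rows 119–149) well. The jaw is at rest. I go above the jaw, turned to pinch across its thickness.

arm_command([
  {"x":20,"y":1,"z":0,"rx":0,"ry":0,"rz":8.4},
  {"x":40,"y":2,"z":10,"rx":0,"ry":0,"rz":16.8},
  {"x":60,"y":3,"z":20,"rx":0,"ry":0,"rz":25.2},
  {"x":78,"y":3.4,"z":40,"rx":0,"ry":0,"rz":33.6},
  {"x":78,"y":3.4,"z":60,"rx":0,"ry":0,"rz":42},
  {"x":78,"y":3.4,"z":80,"rx":0,"ry":0,"rz":50.4},
  {"x":78,"y":3.4,"z":100,"rx":0,"ry":0,"rz":58.8},
  {"x":78,"y":3.4,"z":120,"rx":0,"ry":0,"rz":67.2},
  {"x":78,"y":3.4,"z":135,"rx":0,"ry":0,"rz":75.6},
  {"x":78,"y":3.4,"z":145,"rx":0,"ry":0,"rz":84},
  {"x":78,"y":3.4,"z":150,"rx":0,"ry":0,"rz":91.4},
  {"x":78,"y":3.4,"z":150,"rx":0,"ry":0,"rz":91.4},
  {"x":78,"y":3.4,"z":150,"rx":0,"ry":0,"rz":91.4},
  {"x":78,"y":3.4,"z":150,"rx":0,"ry":0,"rz":91.4},
], hand=60, squeeze=40)

```text
time: 18.5
tool_pos: [0.5431, 0.2727, 0.1511]
tool_rot: [3.14, -0.0, 1.547]
contact_force: [0.3, -0.7, 0.2]
opening: 0.0602
grip_force: 0.0
```

```bash
python3 - <<'E'
from h import *
s=observe();print(s["tool_pos"],s["tool_rot"]);go([.5425,.2714,.088],np.pi/2-.0251)
E
```

```text
[0.54310394 0.27274765 0.1511323 ] [ 3.14046044e+00 -4.64101971e-04  1.54706613e+00]
shift mm [-1.4 -0.6 63.1] rot deg [ 0.06 -0.03  0.08]
```

arm_command([
  {"x":-1.4,"y":-0.6,"z":20,"rx":0,"ry":0,"rz":0},
  {"x":-1.4,"y":-0.6,"z":40,"rx":0,"ry":0,"rz":0},
  {"x":-1.4,"y":-0.6,"z":55,"rx":0,"ry":0,"rz":0},
  {"x":-1.4,"y":-0.6,"z":63,"rx":0,"ry":0,"rz":0},
  {"x":-1.4,"y":-0.6,"z":63,"rx":0,"ry":0,"rz":0},
  {"x":-1.4,"y":-0.6,"z":63,"rx":0,"ry":0,"rz":0},
], hand=60, squeeze=40)

```text
time: 19.1
tool_pos: [0.5425, 0.2718, 0.0882]
tool_rot: [3.141, -0.001, 1.546]
contact_force: [-0.6, 0.6, 1.3]
opening: 0.0599
grip_force: 0.0
```

arm_command([
  {"x":0,"y":0,"z":0,"rx":0,"ry":0,"rz":0},
  {"x":0,"y":0,"z":0,"rx":0,"ry":0,"rz":0},
  {"x":0,"y":0,"z":0,"rx":0,"ry":0,"rz":0},
  {"x":0,"y":0,"z":0,"rx":0,"ry":0,"rz":0},
  {"x":0,"y":0,"z":0,"rx":0,"ry":0,"rz":0},
  {"x":0,"y":0,"z":0,"rx":0,"ry":0,"rz":0},
  {"x":0,"y":0,"z":0,"rx":0,"ry":0,"rz":0},
  {"x":0,"y":0,"z":0,"rx":0,"ry":0,"rz":0},
  {"x":0,"y":0,"z":0,"rx":0,"ry":0,"rz":0},
], hand=15, squeeze=55)

```text
time: 20.0
tool_pos: [0.5423, 0.2717, 0.0876]
tool_rot: [3.141, -0.0, 1.545]
contact_force: [1.5, 0.8, 1.3]
opening: 0.0258
grip_force: 55.0
```

arm_command([
  {"x":0,"y":-5,"z":0,"rx":0,"ry":0,"rz":0},
  {"x":0,"y":-12,"z":0,"rx":0,"ry":0,"rz":0},
  {"x":0,"y":-20,"z":0,"rx":0,"ry":0,"rz":0},
  {"x":0,"y":-28,"z":0,"rx":0,"ry":0,"rz":0},
  {"x":0,"y":-36,"z":0,"rx":0,"ry":0,"rz":0},
  {"x":0,"y":-44,"z":0,"rx":0,"ry":0,"rz":0},
  {"x":0,"y":-51,"z":0,"rx":0,"ry":0,"rz":0},
  {"x":0,"y":-56,"z":0,"rx":0,"ry":0,"rz":0},
  {"x":0,"y":-59,"z":0,"rx":0,"ry":0,"rz":0},
  {"x":0,"y":-60,"z":0,"rx":0,"ry":0,"rz":0},
  {"x":0,"y":-60,"z":0,"rx":0,"ry":0,"rz":0},
  {"x":0,"y":-60,"z":0,"rx":0,"ry":0,"rz":0},
], hand=15, squeeze=55)

```text
time: 21.2
tool_pos: [0.4844, 0.2734, 0.0876]
tool_rot: [3.137, -0.001, 1.545]
contact_force: [11.2, 0.1, -5.7]
opening: 0.0256
grip_force: 55.0
```

```bash
python3 - <<'E'
from hd import *
np.set_printoptions(precision=4,suppress=True)
q=np.array([.5805,.2704,-.0251])
ps=[observe() for _ in range(1)]
for n in ["wrist","scene","top"]:
    p=read_camera(n); cv2.imwrite(f"pics/f_{n}.png",p["pixels"])
    for k in ["mark","jaw_grip"]:
        for d in mark_of(p,k)[:2]: print(n,k,d["confidence"],np.array(d["point"]),"holder frame",R.from_euler("z",.0251).apply(np.array(d["point"])-[q[0],q[1],0]))
    print(n,"marks px",proj(p,R.from_euler("z",q[2]).apply([[-.085,.06,.011],[-.085,-.06,.011]])+[q[0],q[1],0]).round(1).tolist(),"rubber edge top",proj(p,R.from_euler("z",q[2]).apply([[-.085,.048,.054],[-.085,-.048,.054]])+[q[0],q[1],0]).round(1).tolist())
s=observe();print(s["time"],s["tool_pos"],s["tool_rot"],s["contact_force"],s["opening"],R.from_euler("z",.0251).apply(s["tool_pos"]-[q[0],q[1],0]))
E
```

```text
wrist jaw_grip 0.57 [0.4864 0.2758 0.0516] holder frame [-0.0942  0.003   0.0516]
wrist marks px [[335.5, 181.1], [331.6, 394.3]] rubber edge top [[342.4, 230.7], [337.2, 439.5]]
scene mark 0.68 [0.4963 0.2775 0.0109] holder frame [-0.0844  0.005   0.0109]
scene jaw_grip 0.7 [0.4845 0.2731 0.0526] holder frame [-0.096   0.0003  0.0526]
scene jaw_grip 0.48 [ 0.6263 -0.2209  0.0087] holder frame [ 0.0581 -0.49    0.0087]
scene marks px [[381.0, 205.0], [353.7, 219.4]] rubber edge top [[379.9, 197.4], [357.7, 208.9]]
top mark 0.88 [0.4974 0.2758 0.0109] holder frame [-0.0832  0.0033  0.0109]
top jaw_grip 0.43 [0.4802 0.2749 0.0528] holder frame [-0.1004  0.002   0.0528]
top marks px [[200.0, 234.9], [243.5, 235.8]] rubber edge top [[200.3, 232.0], [236.3, 232.7]]
21.65 [0.4844 0.2733 0.0876] [ 3.1365 -0.0014  1.5448] [11.2998 -0.3908 -5.734 ] 0.025470166135195812 [-0.0962  0.0005  0.0876]
```

arm_command([
  {"x":0,"y":-1,"z":0,"rx":0,"ry":0,"rz":0},
  {"x":0,"y":-2,"z":0,"rx":0,"ry":0,"rz":0},
  {"x":0,"y":-2,"z":0,"rx":0,"ry":0,"rz":0},
  {"x":0,"y":-2,"z":0,"rx":0,"ry":0,"rz":0},
  {"x":0,"y":-2,"z":0,"rx":0,"ry":0,"rz":0},
], hand=15, squeeze=55)

```text
time: 22.15
tool_pos: [0.4825, 0.2734, 0.0876]
tool_rot: [3.136, -0.002, 1.545]
contact_force: [11.5, -0.9, -5.2]
opening: 0.0254
grip_force: 55.0
```

```bash
python3 - <<'E'
from hd import *
q=np.array([.5805,.2704,-.0251])
s=observe();print(s["tool_pos"],s["tool_rot"],s["contact_force"],R.from_euler("z",.0251).apply(s["tool_pos"]-[q[0],q[1],0]))
p=read_camera("wrist"); cv2.imwrite("pics/f2.png",p["pixels"])
g=p["pixels"].mean(2)
W=lambda P:proj(p,R.from_euler("z",q[2]).apply(P)+[q[0],q[1],0])
xs=np.arange(-.13,-.04,.0025)
def prof(y,z):  # intensity along holder x, averaged over small y band
    uv=[W(np.c_[xs,np.full(len(xs),y+d),np.full(len(xs),z)]).astype(np.float32) for d in(-.002,0,.002)]
    return np.mean([cv2.remap(g.astype(np.float32),np.ascontiguousarray(u[:,:1]),np.ascontiguousarray(u[:,1:]),1)[:,0] for u in uv],0)
xs=np.arange(-.125,-.045,.001)
for y,z in((.062,.011),(.040,.054),(.032,.054)):
    v=prof(y,z); print(y,z); print(" ".join(f"{a*1000:.0f}:{b:.0f}" for a,b in zip(xs,v)))
E
```

```text
[0.4825 0.2734 0.0876] [ 3.1361 -0.0015  1.5448] [11.5431 -0.9011 -5.2106] [-0.098   0.0005  0.0876]
0.062 0.011
-125:232 -124:201 -123:193 -122:192 -121:185 -120:161 -119:151 -118:130 -117:128 -116:129 -115:128 -114:129 -113:129 -112:129 -111:129 -110:128 -109:128 -108:129 -107:128 -106:128 -105:129 -104:129 -103:129 -102:128 -101:129 -100:128 -99:128 -98:128 -97:129 -96:128 -95:129 -94:129 -93:128 -92:129 -91:128 -90:129 -89:129 -88:129 -87:127 -86:89 -85:30 -84:31 -83:86 -82:127 -81:129 -80:129 -79:129 -78:129 -77:129 -76:129 -75:132 -74:133 -73:132 -72:133 -71:130 -70:133 -69:162 -68:175 -67:178 -66:174 -65:141 -64:129 -63:130 -62:129 -61:129 -60:143 -59:165 -58:166 -57:164 -56:128 -55:37 -54:26 -53:72 -52:124 -51:129 -50:129 -49:129 -48:129 -47:129 -46:129
0.04 0.054
-125:116 -124:126 -123:126 -122:118 -121:128 -120:121 -119:124 -118:128 -117:119 -116:128 -115:127 -114:122 -113:129 -112:122 -111:77 -110:95 -109:132 -108:138 -107:141 -106:148 -105:146 -104:141 -103:142 -102:142 -101:140 -100:137 -99:138 -98:141 -97:139 -96:139 -95:140 -94:141 -93:141 -92:140 -91:139 -90:139 -89:1
[... 316 characters left out ...]
25 -48:125 -47:124 -46:124
0.032 0.054
-125:121 -124:120 -123:121 -122:120 -121:122 -120:121 -119:120 -118:123 -117:120 -116:122 -115:122 -114:120 -113:123 -112:120 -111:106 -110:112 -109:132 -108:138 -107:140 -106:142 -105:141 -104:140 -103:141 -102:142 -101:140 -100:137 -99:138 -98:140 -97:139 -96:138 -95:140 -94:141 -93:140 -92:140 -91:139 -90:138 -89:139 -88:128 -87:61 -86:27 -85:30 -84:95 -83:127 -82:127 -81:127 -80:127 -79:126 -78:127 -77:127 -76:127 -75:128 -74:127 -73:127 -72:127 -71:127 -70:127 -69:127 -68:127 -67:127 -66:126 -65:126 -64:126 -63:126 -62:126 -61:126 -60:126 -59:126 -58:125 -57:125 -56:125 -55:125 -54:125 -53:125 -52:125 -51:125 -50:125 -49:125 -48:125 -47:125 -46:125
```

The mark centre is at −84.5 mm and the rubber face at −84.1 mm in the holder frame. I trim by 0.3 mm, settle, and hand in while holding.

arm_command([
  {"x":0,"y":-0.3,"z":0,"rx":0,"ry":0,"rz":0},
  {"x":0,"y":-0.3,"z":0,"rx":0,"ry":0,"rz":0},
  {"x":0,"y":-0.3,"z":0,"rx":0,"ry":0,"rz":0},
  {"x":0,"y":-0.3,"z":0,"rx":0,"ry":0,"rz":0},
  {"x":0,"y":-0.3,"z":0,"rx":0,"ry":0,"rz":0},
  {"x":0,"y":-0.3,"z":0,"rx":0,"ry":0,"rz":0},
  {"x":0,"y":-0.3,"z":0,"rx":0,"ry":0,"rz":0},
  {"x":0,"y":-0.3,"z":0,"rx":0,"ry":0,"rz":0},
], hand=15, squeeze=55)

```text
time: 23.0
tool_pos: [0.4824, 0.2734, 0.0876]
tool_rot: [3.136, -0.002, 1.545]
contact_force: [13.2, 1.1, -5.4]
opening: 0.0258
grip_force: 55.0
```

```bash
python3 - <<'E'
from h import *
s=observe();print(s["tool_pos"],s["contact_force"],s["grip_force"])
p=read_camera("scene"); b=near(p,"stone",[.628,-.278,.053]); print(b[0],b[2],fitbox([p],[b[1]],.18,.025,.038,np.array([.628,-.278,-.01]),.034))
print(hand_in())
E
```

```text
[0.48237638 0.27340713 0.0875993 ] [13.1565853   1.08992349 -5.39797553] 55.02062737941742
1.2636232090191644 0.8 (array([ 0.62820736, -0.27906447, -0.01330163]), np.float64(0.08006620407104492))
the job is handed in; nothing more can be done
None
```

The used stone is lowered to the bottom of the middle groove and released, and the jaw is held against its spring with its rubber face within about half a millimetre of the outer marks; the job is handed in at about 23 s.

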